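# Tension the fruit slicer's blade cassette and shut its guard

### The arm

A 6-joint arm with a two-finger parallel gripper is mounted at the origin on the work surface. World frame = base frame: x ahead of the robot, y to its left, z up, the work surface at z = 0. Lengths are in m, angles in rad, forces in N, time in s.
With the tool pointing down it reaches from about 0.375 to 0.9 m from the base axis. Payload 3.1 kg.
Tool frame: the origin (TCP) lies between the finger pads; the fingertips stand 8 mm ahead of it and the grasp point (between the pads) lies 11 mm behind it; z points along the fingers, y is the line along which they close (so a half turn about z gives the same grasp; the last joint's range is limited). The gripper opens to 85 mm and grips with 20 to 120 N. Pads are 22 mm wide; open, the fingers measure 114 mm over their backs; the gripper's body (76 mm by 85 mm) begins 54 mm behind the grasp point. The pads swing forward as they close: fully open they stand 13 mm farther back than shut.
Start: joints at [-1.391, 0.527, 1.433, -0, 1.181, -0.178], TCP at [0.219, -0.585, 0.239] pointing down, gripper open.
Joint ranges: [-3.08, 3.08], [-0.75, 2.2], [0.22, 2.44], [-1.43, 4.57], [0, 2.65], [-2.85, 2.85]. Speed limits (rad/s): [2.79, 2.79, 3.14, 3.14, 3.14, 3.14].

### API

Orientations are given as a unit quaternion [x, y, z, w].
In Python, from station import readout, cams, sign_off gives the robot as it stands.
- The arm moves only by the tool send_rows, never from a script. Its argument "commands" is text: rows parted by semicolons, each of 5 numbers parted by spaces: the finger opening in mm, from 0 to 85.4, then the shift along the tool's x, y, z each as a share of 0.02 m, from -1 to 1, then the turn about the tool's z as a share of 4 degrees, from -1 to 1. In form: grip dx dy dz spin; .... A call has 1 to 20 rows; each row shifts and turns the commanded pose from where the row before left it, along the tool's axes as they then stand; what a row does not reach is not made up. A row lasts 1/12 s, in which the tool goes at most 41.7 mm and 7.16 degrees, less where a joint would pass 70% of its speed; a pose out of reach is approached as far as the arm can. A call with a number of a shift or a turn outside -1 to 1 is refused whole. A call with a gripper value outside its range is refused whole. The fingers move at their own pace and stop on an object; "grip_force" is the grip in N (left out, the last holds). Time passes only in rows, so rows that do not move let the fingers close. It gives the time, the measured TCP pose, the force, the opening and the grip force at its end, in the units of the state.
- readout.sense(): the state, without advancing time (a new reading comes with each control period).
- cams.snapshot(name): name is "side" or "top" or "wrist"; returns a dict with "pixels" (400x640x3 uint8, red, green, blue), "intrinsics" (3x3 intrinsics, pixels), "eye" and "rotation" of the camera in the world. Camera axes: x right, y down, z forward; pixel columns grow to the right and rows downward; lengths in m; the calibration is good to about 2 mm. A picture is of the moment at which its call begins. There is no depth.
- sign_off(): hands the job in; it is judged then, once.
The state is a dict: "t": time; "q": joint angles; "qd": joint speeds; "tau": joint torques, N m; "tcp_pos": TCP position; "tool_rot": TCP orientation; "force": force on the tool from outside, world axes, zero at the start; "ft_torque": the same for the moment, N m; "finger_gap": opening from 0.0 (shut) to 1.0 (fully open); "gripper_force": force on a finger pad.
Only numpy, scipy, OpenCV 4.12 (cv2) and the standard library are available. Lean on these libraries where they do the work, as an engineer would, in place of code of your own. Each camera call takes 0.05 s, during which the arm holds its last target. There are 200 camera calls.

### The job

The blade cassette in the fruit slicer is slack: wind the slicer's hand wheel clockwise (seen from above) by its crank knob until the blades are firmly tensioned, that is until the knob takes a push of about 16 N along its circle, against about 8 N while it runs slack; beyond 24 N the blades are over-strained. Then let go of the wheel and swing the clear guard down over the blades until it is fully shut. Do not shift the fruit cups, the pan, the jar or the serving spoon.

Things in the scene. Friction and masses are not known exactly. Their poses are not given: they have to be found in the camera images.
- slicer: Steel bench fruit slicer, 150 x 350 mm, fixed to the table. Origin on the table; z up, y along the blades: the grey tension head with the hand wheel (head top 96 mm high) is at y = -150 mm, the guard's hinge at y = +118 mm. Bed side walls are 78 mm high, the end block at y = +122 mm 96 mm high.
- wheel_axis (a point): Centre of the hand wheel on its vertical axis, mid-thickness of the rim, 109 mm above the table. Steel, rim 114 mm across, 14 mm thick, three spokes. Clockwise from above tightens; 2.5 to 6.5 rad of winding are needed. Its own drag is 0.40 N m all the way (8 N at the knob, 50 mm out; a stopped hand may feel 2 to 3 N less, slack or firm). Left alone it holds up to 40 N of hook tension.
- crank_grip (a point): Middle of the upright crank knob on the wheel's rim: black, 20 mm across, 42 mm high (117 to 159 mm above the table, this point at 138 mm), 50 mm from the wheel's axis. The knob spins freely on its own pin, so that fingers holding it need not turn with the wheel.
- hook: Spring-loaded tension hook of dark steel, 12 mm wide, its shank coming out of the head under the cassette's near bar; drawn to the head 10 mm per rad of wheel. Origin at the near (-y) face of its upright tooth, inside the cassette's window. Once the cassette bears on its anchors, the push at the knob rises above its slack value by 1 N per 5 N of tension, about 6 N more per rad.
- cassette: Loose steel blade cassette, 102 x 154 x 14 mm, 0.6 kg, lying on the slicer's ledges 60 mm above the table: two 14 mm cross bars at y = -70 and +70 mm, joined by blades along y. Origin at the centre of its underside. The hook bears on the inner face of the bar at -y; two posts of the slicer hold the bar at +y, after up to 7 mm of play.
- guard (a joint): Angle of the clear guard about its hinge: 0 fully shut (lying level over the cassette), grows as it opens, about 1.7 at the start (upright, leaning away from the wheel). A stiff hinge (0.3 N m): it stays where it is left.
- guard_hinge (a point): Middle of the guard's hinge line, 100 mm above the table; the line runs along the slicer's x.
- guard_edge (a point): Middle of the guard's free edge, 180 mm from the hinge. Clear panel 120 mm wide, 4 mm thick (2 to 6 mm above the hinge line when shut), thin steel frame; by the free edge a lip on the outside, 60 mm wide, 6 mm thick, standing up to 14 mm above the hinge line when shut. Shut, it covers the slicer from y = +118 to -62 mm.
- cup_a: Closed fruit cup, 94 mm across, 61 mm high, bystander. Origin under its centre.
- cup_b: Another such fruit cup, bystander.
- cup_c: A third such fruit cup, bystander.
- pan: Small open steel pan, 160 x 130 x 60 mm, bystander. Origin under its centre.
- jar: Clear jar with a steel cap, 72 mm across, 100 mm high, bystander. Origin under its centre.
- ladle: Steel serving spoon, 240 mm long, lying on the table, bystander.
Things that resemble listed ones, but are neither listed nor needed, are in the scene too. What is shaped like the cassette but blue or purple is not meant.

How it is judged:
By the outcome, as a careful person would: the job done as asked, in the order asked, and still so for the second after the job is handed in, with the robot touching nothing.
It also fails if it takes over 72 s, if anything falls off the work surface, if the arm or the gripper's body presses on something with over 40 N, if the wrist force passes 120 N, or if a joint passes its speed limit or range.

## Working session

There is one attempt and no reset: what is moved stays moved. The work goes in short steps, Python scripts to look and compute and a tool call to move; the robot and the scene stay as the last step left them, time stands still between calls to the robot, and variables do not carry over. Pictures are saved under pics/ and viewed, at most 10 in all, crops included, and the job is handed in when it is done.

Besides the shell and the picture viewer there is one more tool, called after "Request:" as name(argument=value, ...) on one line, values as JSON. send_rows: Moves the arm, as the interface text tells. Its arguments: {"type":"object","properties":{"commands":{"type":"string"},"grip_force":{"type":"number"}},"required":["commands"]}

```bash
mkdir -p pics
cat > h.py <<'E'
from station import readout, cams, sign_off
import numpy as np, cv2, pickle
def snap(n,f):
    s=cams.snapshot(n); pickle.dump(s,open(f'pics/{f}.pkl','wb'))
    cv2.imwrite(f'pics/{f}.png',s['pixels'][:,:,::-1]); return s
def ray(s,u,v):
    d=np.array(s['rotation'])@np.linalg.inv(np.array(s['intrinsics']))@np.array([u,v,1.]); return np.array(s['eye']),d/np.linalg.norm(d)
def at_z(s,u,v,z):
    e,d=ray(s,u,v); return e+d*(z-e[2])/d[2]
def tri(*obs):
    A=np.zeros((3,3));b=np.zeros(3)
    for s,u,v in obs:
        e,d=ray(s,u,v);P=np.eye(3)-np.outer(d,d);A+=P;b+=P@e
    return np.linalg.solve(A,b)
def proj(s,p):
    c=np.array(s['intrinsics'])@(np.array(s['rotation']).T@(np.array(p)-np.array(s['eye'])));return c[:2]/c[2]
def load(f): return pickle.load(open(f'pics/{f}.pkl','rb'))
E
python3 - <<'E'
from h import *
a=snap('top','t0');b=snap('side','s0')
cv2.imwrite('pics/both.png',cv2.resize(np.vstack([a['pixels'],b['pixels']])[:,:,::-1],None,fx=.75,fy=.75))
for s in(a,b):print(np.round(s['eye'],3),np.round(s['rotation'],3).tolist())
s=readout.sense();print(s['tcp_pos'],s['tool_rot'],s['force'],s['t'])
E
```

```text
[0.392 0.009 1.61 ] [-0.702, 0.712, -0.017, 0.021]
[-0.37   0.781  1.268] [-0.364, 0.851, -0.343, 0.158]
[ 0.21940454 -0.5845575   0.23843993] [ 9.83949325e-01  1.78445398e-01 -3.12216309e-07 -9.82416801e-04] [0.10302401 0.2490099  0.02798968] 0.1
```

View pics/t0.png

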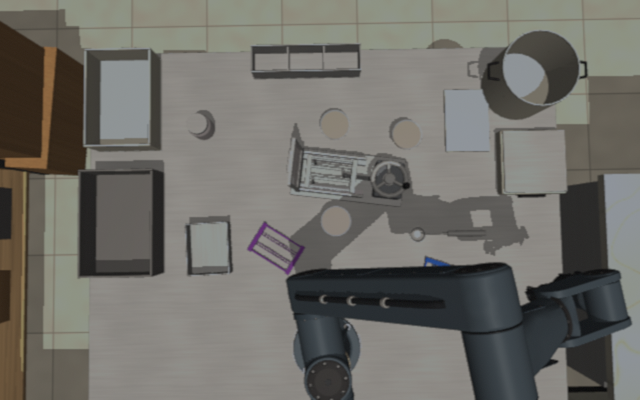

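View pics/s0.png

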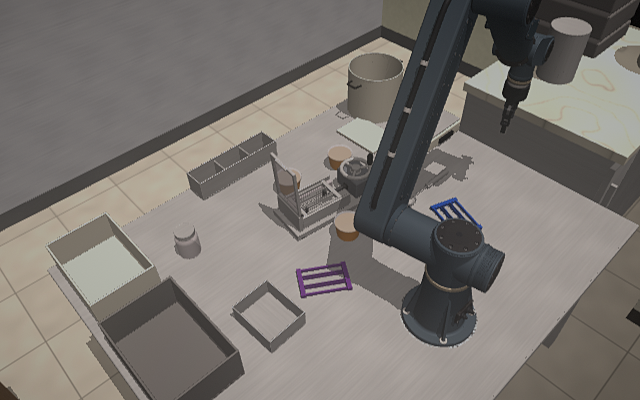

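The top view shows the slicer at about (350,175): wheel (390,178), black knob (406,185), guard upright at (296,165). The side view has the wheel at (353,173), the knob near (370,158) and the guard at (283,180). Lookalikes are the purple cassette (276,247) and the blue one (437,265), both off the slicer, and neither is wanted. "rotation" is a quaternion, so I'll fix the helper and take a close crop.

```bash
sed -i 's/^import numpy.*/&\nfrom scipy.spatial.transform import Rotation as R/; s/np.array(s\[.rotation.\])/R.from_quat(s["rotation"]).as_matrix()/g' h.py
python3 - <<'E'
from h import *
a=load('t0');b=load('s0')
A=cv2.resize(a['pixels'][115:215,270:430],None,fx=5,fy=5,interpolation=2)[:,:,::-1][:,:800]
B=cv2.resize(b['pixels'][140:245,260:400],None,fx=5,fy=5,interpolation=2)[:,:,::-1]
A=cv2.resize(A,(480,300));B=cv2.resize(B,(400,300))
cv2.imwrite('pics/cropA.png',cv2.resize(A,(800,500)));cv2.imwrite('pics/cropB.png',cv2.resize(B,(800,600)))
print(a['intrinsics'])
print(at_z(a,390,178,.109),at_z(a,406,185,.159),at_z(a,296,165,.1),at_z(a,349,175,.07))
E
```

```text
[[505.16324924   0.         318.83649566]
 [  0.         505.16324924 194.50491048]
 [  0.           0.           1.        ]]
[ 0.51883204 -0.19738198  0.109     ] [ 0.49370474 -0.23602977  0.159     ] [0.56307249 0.08258019 0.1       ] [ 0.5332491  -0.07767851  0.07      ]
```

View pics/cropA.png

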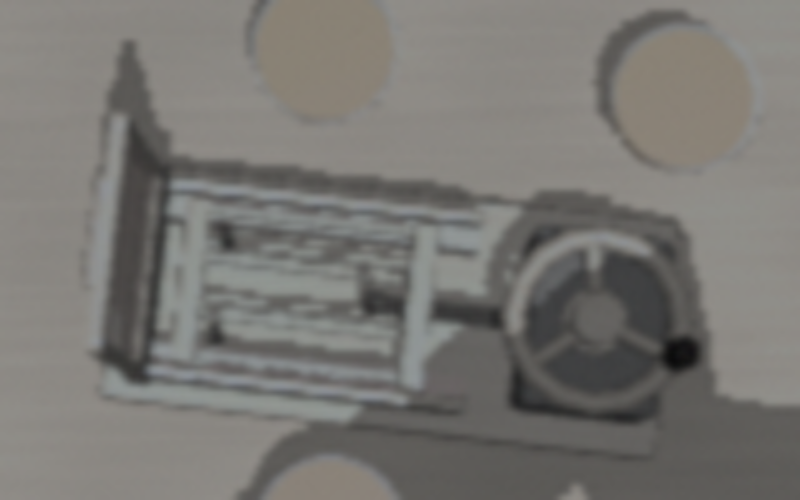

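View pics/cropB.png

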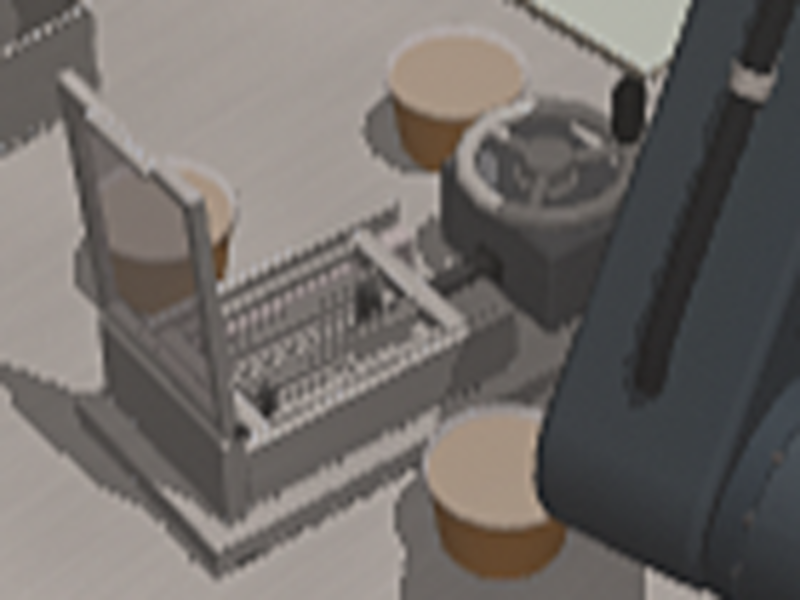

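Crop A: wheel centre is at top pixel (389.4,178.6) and knob at (406.2,185.4), with the guard panel leaning left. The real steel cassette lies in the bed with the hook in its window. Crop B: wheel is at side pixel (355.8,167.6) and knob middle at (369.9,158.9).

Run:
```python
from h import *
a=load('t0');b=load('s0')
ca=lambda x,y:(270+x/5,115+y/5); cb=lambda x,y:(260+x/5.714,140+y/5.714)
w=tri((a,*ca(597,318)),(b,*cb(548,158))); k=tri((a,*ca(681,352)),(b,*cb(628,108)))
print('wheel',w,'knob',k)
w2=at_z(a,*ca(597,318),.114);k2=at_z(a,*ca(681,352),.155);print(w2,k2,np.linalg.norm((k2-w2)[:2]),np.arctan2(*(k2-w2)[1::-1]))
p=at_z(a,*ca(105,395),.01);q=at_z(a,*ca(655,455),.01);print('axis',p,q,np.linalg.norm(p-q),np.arctan2(p[1]-q[1],p[0]-q[0]))
# guard free edge ends; lip
for n,A_,B_ in (('edge far',(118,115),(68,80)),('edge near',(103,352),(200,205))):
  print(n,tri((a,*ca(*A_)),(b,*cb(*B_))))
s=readout.sense();print(R.from_quat(s['tool_rot']).as_matrix().round(3))
```

```text
wheel [ 0.51684354 -0.19572677  0.10921691] knob [ 0.49437201 -0.24042838  0.13524166]
[ 0.51665039 -0.19487309  0.114     ] [ 0.49282    -0.23725498  0.155     ] 0.048622127821812806 -2.083016919791255
axis [0.48109527 0.10395812 0.01      ] [ 0.43777456 -0.24381776  0.01      ] 0.3504636200554184 1.4468696410372373
edge far [0.61506914 0.07871374 0.27211401]
edge near [0.49072617 0.09064692 0.27038369]
[[ 0.936  0.351 -0.   ]
 [ 0.351 -0.936  0.002]
 [ 0.    -0.002 -1.   ]]
```

Request:
send_rows(commands="50 0.945 -0.568 0 0;50 0.945 -0.568 0 0;50 0.945 -0.568 0 0;50 0.945 -0.568 0 0;50 0.945 -0.568 0 0;50 0.945 -0.568 0 0;50 0.945 -0.568 0 0;50 0.945 -0.568 0 0;50 0.945 -0.568 0 0;50 0.945 -0.568 0 0;50 0.945 -0.568 0 0;50 0.945 -0.568 0 0;50 0.945 -0.568 0 0;50 0.945 -0.568 0 0;50 0.945 -0.568 0 0;50 0.945 -0.568 0 0;50 0.945 -0.568 0 0;50 0.945 -0.568 0 0;50 0.945 -0.568 0 0;50 0.945 -0.568 0 0", grip_force=60)

```text
t: 1.77
tcp_pos: [0.4939, -0.2386, 0.2389]
tool_rot: [0.984, 0.178, -0.0, -0.0]
force: [0.0, -0.2, 0.1]
finger_gap: 0.585
gripper_force: 0.0
```

Request:
send_rows(commands="50 0 0 0 0;50 0 0 0 0;50 0 0 0 0")

```text
t: 2.02
tcp_pos: [0.4932, -0.2398, 0.239]
tool_rot: [0.984, 0.179, -0.0, -0.0]
force: [-0.3, -0.2, -0.9]
finger_gap: 0.586
gripper_force: 0.0
```

Run:
```python
from h import *
w=snap('wrist','w1')
s=readout.sense();print(s['tcp_pos'],R.from_quat(s['tool_rot']).as_matrix().round(3),s['force'])
for n,p in (('axis',(.5167,-.195,.116)),('knobtop',(.4935,-.239,.159))): print(n,proj(w,p))
```

```text
[ 0.49310312 -0.24022079  0.23908572] [[ 0.936  0.351 -0.001]
 [ 0.351 -0.936 -0.   ]
 [-0.001 -0.    -1.   ]] [ 0.19465852 -0.03992587 -0.24287227]
axis [287.60452559 155.26110441]
knobtop [325.09176287 210.3349098 ]
```

View pics/w1.png

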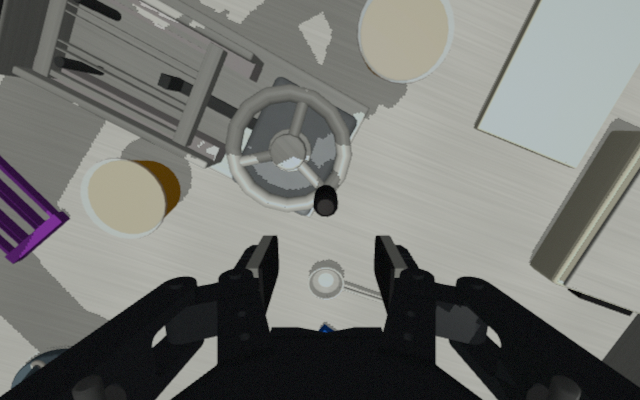

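The wrist view shows the wheel rim centre at about (289,149) and the knob at (326,188 to 216), top face centre about (326,205), both within 4 px of prediction.

Run:
```python
from h import *
w=load('w1');a=load('t0');b=load('s0')
print(at_z(w,289,149,.112),at_z(w,326,205,.159))
print(tri((w,289,149),(a,389.4,178.6)),tri((w,326,205),(a,406.2,185.4)),tri((w,326,205),(a,406.2,185.4),(b,369.9,156)))
```

```text
[ 0.52175601 -0.19407056  0.112     ] [ 0.49775417 -0.238154    0.159     ]
[ 0.519055   -0.19482535  0.10330834] [ 0.49356178 -0.23946235  0.14359247] [ 0.49416659 -0.2388695   0.14858257]
```

Request:
send_rows(commands="50 0.12 -0.04 0.8 0;50 0 0 0.8 0;50 0 0 0.8 0;50 0 0 0.8 0;50 0 0 0.8 0;50 0 0 0.8 0;50 0 0 0.4 0;50 0 0 0 0;10 0 0 0 0;10 0 0 0 0;10 0 0 0 0;10 0 0 0 0;10 0 0 0 0;10 0 0 0 0", grip_force=60)

```text
t: 3.23
tcp_pos: [0.4959, -0.2382, 0.1365]
tool_rot: [0.984, 0.179, 0.0, 0.001]
force: [-1.1, 1.3, 6.6]
finger_gap: 0.208
gripper_force: 59.2
```

```bash
cat > arc.py <<'E'
from h import *
import sys
# rows for clockwise winding: start angle(from measured tcp), n rows, step
C=np.array([.519,-.1945])
def rows(th0,n,st,r=.050):
    s=readout.sense();M=R.from_quat(s['tool_rot']).as_matrix()[:2,:2]
    P=[C+r*np.array([np.cos(t),np.sin(t)]) for t in th0-st*np.arange(n+1)]
    for i in range(n): print(*(M.T@(P[i+1]-P[i])/.02).round(2),end='; ')
    print()
def tang():
    s=readout.sense();d=s['tcp_pos'][:2]-C;th=np.arctan2(d[1],d[0]);u=d/np.linalg.norm(d);t=np.array([u[1],-u[0]])
    f=s['force'];print('t',round(s['t'],2),'th',th.round(3),'r',np.linalg.norm(d).round(4),'push',(-f[:2]@t).round(2),'rad',(f[:2]@u).round(2),'fz',f[2].round(2),'gap',s['finger_gap'],'z',s['tcp_pos'][2].round(4),s['gripper_force']);return th
E
python3 -c "
from arc import *
th=tang();rows(th,20,.1);rows(th-2,20,.1);rows(th-4,20,.1)"
```

```text
t 3.23 th -2.057 r 0.0494 push -1.53 rad -0.61 fz 6.63 gap 0.20827072528787782 z 0.1365 59.17164657264948
-0.16 -0.2; -0.14 -0.21; -0.11 -0.22; -0.09 -0.23; -0.07 -0.24; -0.04 -0.25; -0.02 -0.25; 0.01 -0.25; 0.03 -0.25; 0.06 -0.24; 0.08 -0.24; 0.1 -0.23; 0.13 -0.22; 0.15 -0.2; 0.17 -0.19; 0.18 -0.17; 0.2 -0.15; 0.21 -0.13; 0.23 -0.11; 0.24 -0.08; 
0.24 -0.06; 0.25 -0.04; 0.25 -0.01; 0.25 0.01; 0.25 0.04; 0.24 0.06; 0.23 0.09; 0.22 0.11; 0.21 0.13; 0.2 0.15; 0.18 0.17; 0.16 0.19; 0.14 0.2; 0.12 0.22; 0.1 0.23; 0.08 0.24; 0.05 0.24; 0.03 0.25; 0.0 0.25; -0.02 0.25; 
-0.05 0.25; -0.07 0.24; -0.09 0.23; -0.12 0.22; -0.14 0.21; -0.16 0.19; -0.18 0.18; -0.19 0.16; -0.21 0.14; -0.22 0.12; -0.23 0.09; -0.24 0.07; -0.25 0.05; -0.25 0.02; -0.25 -0.0; -0.25 -0.03; -0.24 -0.05; -0.24 -0.08; -0.23 -0.1; -0.22 -0.12;
```

Request:
send_rows(commands="10 -0.16 -0.2 0 0; 10 -0.14 -0.21 0 0; 10 -0.11 -0.22 0 0; 10 -0.09 -0.23 0 0; 10 -0.07 -0.24 0 0; 10 -0.04 -0.25 0 0; 10 -0.02 -0.25 0 0; 10 0.01 -0.25 0 0")

```text
t: 3.9
tcp_pos: [0.4729, -0.2125, 0.1366]
tool_rot: [0.984, 0.179, 0.002, 0.005]
force: [-2.2, -10.4, 1.9]
finger_gap: 0.214
gripper_force: 59.5
```

```bash
python3 -c "
from arc import *
th=tang()"
```

```text
t 3.9 th -2.769 r 0.0495 push 8.86 rad 5.78 fz 1.89 gap 0.21395787560712384 z 0.1366 59.45067496737465
```

Request:
send_rows(commands="10 0.03 -0.25 0 0;10 0.06 -0.24 0 0;10 0.08 -0.24 0 0;10 0.1 -0.23 0 0;10 0.13 -0.22 0 0;10 0.15 -0.2 0 0;10 0.17 -0.19 0 0;10 0.18 -0.17 0 0")

```text
t: 4.57
tcp_pos: [0.4747, -0.1709, 0.1365]
tool_rot: [0.984, 0.18, -0.001, 0.002]
force: [-6.1, -5.6, 7.8]
finger_gap: 0.207
gripper_force: 60.1
```

```bash
python3 -c "
from arc import *
th=tang()"
```

```text
t 4.57 th 2.653 r 0.0501 push 7.78 rad 2.75 fz 7.76 gap 0.2067926219122082 z 0.1365 60.07457363884896
```

Request:
send_rows(commands="10 0.2 -0.15 0 0;10 0.21 -0.13 0 0;10 0.23 -0.11 0 0;10 0.24 -0.08 0 0;10 0.24 -0.06 0 0;10 0.25 -0.04 0 0;10 0.25 -0.01 0 0;10 0.25 0.01 0 0")

```text
t: 5.23
tcp_pos: [0.5043, -0.1461, 0.1364]
tool_rot: [0.984, 0.18, -0.003, 0.001]
force: [-8.8, -4.8, 12.1]
finger_gap: 0.211
gripper_force: 60.4
```

```bash
python3 -c "
from arc import *
th=tang()"
```

```text
t 5.23 th 1.865 r 0.0506 push 9.82 rad -2.0 fz 12.13 gap 0.21054303599010105 z 0.1364 60.392475044354796
```

Request:
send_rows(commands="10 0.25 0.04 0 0;10 0.24 0.06 0 0;10 0.23 0.09 0 0;10 0.22 0.11 0 0")

```text
t: 5.57
tcp_pos: [0.5225, -0.1439, 0.1364]
tool_rot: [0.984, 0.179, -0.004, -0.001]
force: [-11.2, -1.5, 15.0]
finger_gap: 0.21
gripper_force: 60.8
```

```bash
python3 -c "
from arc import *
th=tang()"
```

```text
t 5.57 th 1.501 r 0.0507 push 11.09 rad -2.3 fz 14.98 gap 0.21045747707906354 z 0.1364 60.78297005966306
```

Request:
send_rows(commands="10 0.21 0.13 -0.03 0;10 0.2 0.15 -0.03 0;10 0.18 0.17 0 0;10 0.16 0.19 0 0")

```text
t: 5.9
tcp_pos: [0.5387, -0.148, 0.1364]
tool_rot: [0.984, 0.179, -0.006, -0.004]
force: [-12.0, 5.6, 12.9]
finger_gap: 0.208
gripper_force: 60.6
```

```bash
python3 -c "
from arc import *
th=tang()"
```

```text
t 5.9 th 1.17 r 0.0505 push 13.26 rad 0.47 fz 12.91 gap 0.2083082673484627 z 0.1364 60.59396121650934
```

Request:
send_rows(commands="10 0.14 0.2 0 0;10 0.12 0.22 0 0;10 0.1 0.23 0 0")

```text
t: 6.15
tcp_pos: [0.5505, -0.1552, 0.1365]
tool_rot: [0.984, 0.178, -0.005, -0.006]
force: [-8.2, 12.4, 12.9]
finger_gap: 0.212
gripper_force: 60.7
```

```bash
python3 -c "
from arc import *
th=tang();snap('top','t2')"
```

```text
t 6.15 th 0.896 r 0.0504 push 14.16 rad 4.53 fz 12.93 gap 0.2115384369720863 z 0.1365 60.71707208175212
```

Request:
send_rows(commands="10 0.08 0.24 0 0;10 0.05 0.24 0 0")

```text
t: 6.37
tcp_pos: [0.5572, -0.1619, 0.1365]
tool_rot: [0.984, 0.178, -0.004, -0.007]
force: [-5.3, 15.5, 10.7]
finger_gap: 0.214
gripper_force: 60.6
```

```bash
python3 -c "
from arc import *
th=tang()"
```

```text
t 6.37 th 0.706 r 0.0502 push 15.25 rad 6.06 fz 10.72 gap 0.21361529944479674 z 0.1365 60.634300342644565
```

One more row, then check.

Request:
send_rows(commands="10 0.03 0.25 0 0")

```text
t: 6.45
tcp_pos: [0.5603, -0.1659, 0.1365]
tool_rot: [0.984, 0.178, -0.003, -0.007]
force: [-3.7, 17.0, 10.2]
finger_gap: 0.213
gripper_force: 60.6
```

```bash
python3 -c "
from arc import *
th=tang()"
```

```text
t 6.45 th 0.605 r 0.0502 push 16.08 rad 6.63 fz 10.2 gap 0.21301435734552387 z 0.1365 60.57804858632153
```

Request:
send_rows(commands="10 0 -0.1 0 0;10 0 0 0 0")

```text
t: 6.62
tcp_pos: [0.561, -0.1668, 0.1365]
tool_rot: [0.984, 0.178, -0.002, -0.004]
force: [-3.1, 9.9, 6.5]
finger_gap: 0.209
gripper_force: 60.1
```

```bash
python3 -c "
from arc import *
th=tang()"
```

```text
t 6.62 th 0.583 r 0.0503 push 9.97 rad 2.86 fz 6.5 gap 0.20921014146453593 z 0.1365 60.11130246799439
```

Request:
send_rows(commands="20 0 0 0 0;25 0 0 0 0;45 0 0 0 0;45 0 0 0 0;45 0 0 0 0;45 0 0 0 0;45 0 0 -0.5 0;45 0 0 -1 0;45 0 0 -1 0;45 0 0 -1 0;45 0 0 -1 0;45 0 0 -1 0;45 0 0 -1 0;45 0 0 -1 0;45 0 0 -1 0;45 0 0 0 0;45 0 0 0 0;45 0 0 0 0")

```text
t: 8.12
tcp_pos: [0.563, -0.171, 0.306]
tool_rot: [0.984, 0.178, -0.0, -0.0]
force: [-0.4, -0.4, -0.7]
finger_gap: 0.526
gripper_force: 0.0
```

Run:
```python
from arc import *
tang();w=snap('wrist','w2')
for th in(.8,.583,.4): print(th,proj(w,(*(C+.05*np.array([np.cos(th),np.sin(th)])),.159)))
s=readout.sense();print(s['tcp_pos'],R.from_quat(s['tool_rot']).as_matrix().round(3),s['q'])
```

```text
t 8.12 th 0.49 r 0.0499 push -0.16 rad -0.54 fz -0.69 gap 0.5264053126536484 z 0.306 0.0
0.8 [311.24601784 194.7592655 ]
0.583 [321.50372392 191.2997505 ]
0.4 [330.63110282 190.10725569]
[ 0.56282262 -0.17088928  0.30540635] [[ 0.936  0.351 -0.002]
 [ 0.351 -0.936  0.001]
 [-0.002 -0.002 -1.   ]] [-4.84603677e-01  4.09917263e-01  1.44516412e+00 -6.41001315e-05
  1.28888361e+00  7.27580008e-01]
```

View pics/w2.png

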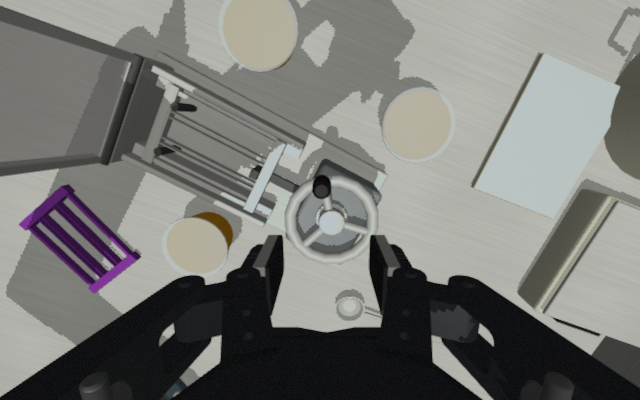

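The knob is at (322,187), exactly where released (angle 0.58), so the wheel holds. The guard is upright at left, hinge line about (120,110). Now I'll go over the guard's top to its back with fingers shut and turned to the slicer's axis.

Request:
send_rows(commands="0 0 0 -1 1;0 0 0 -1 1;0 0 0 -1 1;0 0 0 -0.5 1;0 0 0 0 1;0 0 0 0 1;0 0 0 0 0.93;0 0 0 0 0;0 0 0 0 0")

```text
t: 8.92
tcp_pos: [0.5632, -0.171, 0.3751]
tool_rot: [0.998, -0.062, -0.001, -0.001]
force: [-0.3, 0.0, 0.5]
finger_gap: -0.004
gripper_force: 0.0
```

Request:
send_rows(commands="0 -0.116 -0.883 0 0;0 -0.116 -0.883 0 0;0 -0.116 -0.883 0 0;0 -0.116 -0.883 0 0;0 -0.116 -0.883 0 0;0 -0.116 -0.883 0 0;0 -0.116 -0.883 0 0;0 -0.116 -0.883 0 0;0 -0.116 -0.883 0 0;0 -0.116 -0.883 0 0;0 -0.116 -0.883 0 0;0 -0.116 -0.883 0 0;0 -0.116 -0.883 0 0;0 -0.116 -0.883 0 0;0 -0.116 -0.883 0 0;0 -0.116 -0.883 0 0;0 -0.116 -0.883 0 0;0 -0.116 -0.883 0 0;0 0 0 0 0;0 0 0 0 0")

```text
t: 10.58
tcp_pos: [0.5615, 0.15, 0.3758]
tool_rot: [0.998, -0.061, -0.001, 0.0]
force: [0.5, 0.3, -0.1]
finger_gap: -0.008
gripper_force: 0.0
```

Run:
```python
from h import *
w=snap('wrist','w3');snap('side','s3')
s=readout.sense();print(s['t'],s['tcp_pos'],R.from_quat(s['tool_rot']).as_matrix().round(3),s['force'])
```

```text
10.6833 [0.56171562 0.14886674 0.3760267 ] [[ 0.992 -0.124 -0.001]
 [-0.124 -0.992 -0.001]
 [-0.001  0.001 -1.   ]] [ 1.0779104  -0.23147035 -1.00438542]
```

View pics/s3.png

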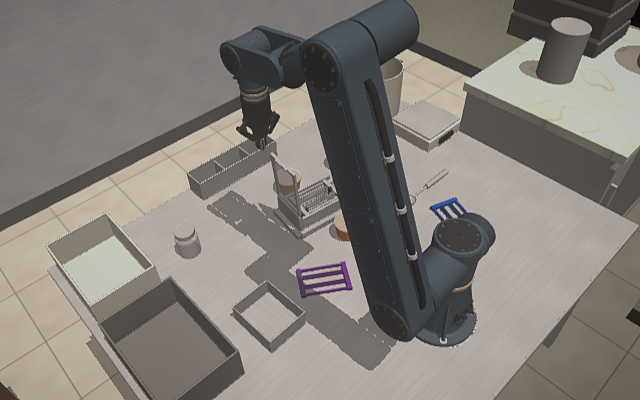

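The side view shows the shut gripper at (260,135), behind and above the upright guard (283,175), with clear room. I'll lower it behind the guard and compute the arc rows.

Request:
send_rows(commands="0 0 0 0.8 0;0 0 0 0.8 0;0 0 0 0.8 0;0 0 0 0.8 0;0 0 0 0.8 0;0 0 0 0.8 0;0 0 0 0.8 0;0 0 0 0.4 0;0 0 0 0 0;0 0 0 0 0")

```text
t: 11.52
tcp_pos: [0.562, 0.1488, 0.2565]
tool_rot: [0.998, -0.063, -0.0, 0.0]
force: [0.5, -0.4, 1.1]
finger_gap: -0.003
gripper_force: 0.0
```

```bash
cat > g.py <<'E'
from h import *
H=np.array([.5521,.0714]);D=np.array([.1236,.9923])
s=readout.sense();p=s['tcp_pos'];yy=(p[:2]-H)@D;z=p[2]-.1
print('t',s['t'],'lat',(p[0]-H[0])*D[1]-(p[1]-H[1])*D[0],'y',yy,'tcp z-h',z,'f',np.round(s['force'],1))
def tgt(th,r=.15,n=.006): return np.array([-r*np.cos(th)+n*np.sin(th)+.0145, r*np.sin(th)+n*np.cos(th)+.008])
E
python3 - <<'E'
from g import *
ths=np.linspace(1.7,0,18);P=[np.array([yy,z])]+[tgt(t) for t in ths]
for i,t in enumerate(ths):
    d=(P[i+1]-P[i])/.02;print(round(t,2),'dy %.2f dz %.2f'%(-d[0],-d[1]))
E
```

```text
t 11.5167 lat 0.0002965544599537271 y 0.07803192058029969 tcp z-h 0.15649963109847623 f [ 0.5 -0.4  1.1]
1.7 dy 1.91 dz 0.03
1.6 dy 0.74 dz -0.09
1.5 dy 0.75 dz -0.01
1.4 dy 0.75 dz 0.06
1.3 dy 0.74 dz 0.13
1.2 dy 0.72 dz 0.21
1.1 dy 0.70 dz 0.28
1.0 dy 0.67 dz 0.35
0.9 dy 0.63 dz 0.41
0.8 dy 0.58 dz 0.47
0.7 dy 0.53 dz 0.53
0.6 dy 0.48 dz 0.58
0.5 dy 0.42 dz 0.62
0.4 dy 0.35 dz 0.66
0.3 dy 0.29 dz 0.69
0.2 dy 0.21 dz 0.72
0.1 dy 0.14 dz 0.74
0.0 dy 0.07 dz 0.75
```

Request:
send_rows(commands="0 0 0.65 0 0;0 0 0.65 0 0;0 0 0.65 0 0;0 0 0.74 -0.09 0;0 0 0.75 -0.01 0;0 0 0.75 0.06 0;0 0 0.74 0.13 0;0 0 0.72 0.21 0;0 0 0.7 0.28 0;0 0 0.67 0.35 0;0 0 0.63 0.41 0;0 0 0.58 0.47 0")

```text
t: 12.52
tcp_pos: [0.5416, -0.0158, 0.2209]
tool_rot: [0.998, -0.063, 0.001, 0.0]
force: [0.9, 0.9, 2.2]
finger_gap: -0.002
gripper_force: 0.7
```

Run:
```python
from g import *
a=snap('side','s4');snap('top','t4')
cv2.imwrite('pics/s4c.png',cv2.resize(a['pixels'][100:240,220:380],None,fx=4,fy=4)[:,:,::-1])
```

```text
t 12.5167 lat 0.00036607662296288083 y -0.08784470508639072 tcp z-h 0.12089547171580325 f [0.9 0.9 2.2]
```

View pics/s4c.png

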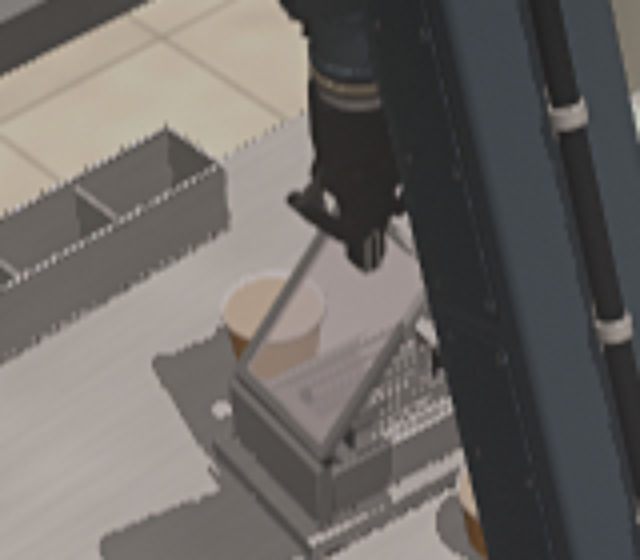

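The guard swings as planned, at about 0.8 rad with the fingertips (370,262 in the crop) on its outside. Continuing down.

Request:
send_rows(commands="0 0 0.53 0.53 0;0 0 0.48 0.58 0;0 0 0.42 0.62 0;0 0 0.35 0.66 0;0 0 0.29 0.69 0;0 0 0.21 0.72 0;0 0 0.14 0.74 0;0 0 0 0.55 0;0 0 0 0 0")

```text
t: 13.37
tcp_pos: [0.534, -0.0616, 0.1166]
tool_rot: [0.998, -0.063, -0.002, -0.001]
force: [-0.6, -0.3, 1.1]
finger_gap: -0.003
gripper_force: 0.0
```

```bash
python3 g.py
```

```text
t 13.3667 lat -0.0015655182395174737 y -0.1341716467761524 tcp z-h 0.01657231036183139 f [-0.6 -0.3  1.1]
```

Request:
send_rows(commands="0 0 0 0.1 0;0 0 0 0.1 0;0 0 0 0 0")

```text
t: 13.62
tcp_pos: [0.5356, -0.0617, 0.1149]
tool_rot: [0.998, -0.062, 0.0, 0.0]
force: [0.5, 0.0, -0.0]
finger_gap: 0.002
gripper_force: 0.0
```

Request:
send_rows(commands="0 0 0 0.05 0;0 0 0 0.05 0;0 0 0 0 0")

```text
t: 13.87
tcp_pos: [0.5358, -0.0618, 0.114]
tool_rot: [0.998, -0.062, 0.001, 0.0]
force: [-2.1, 0.5, 7.2]
finger_gap: 0.002
gripper_force: 3.7
```

Request:
send_rows(commands="0 0 0 0.05 0;0 0 0 0.05 0;0 0 0 0 0;0 0 0 0 0")

```text
t: 14.2
tcp_pos: [0.5358, -0.0618, 0.1139]
tool_rot: [0.998, -0.062, 0.001, 0.0]
force: [-4.2, 1.9, 19.4]
finger_gap: 0.002
gripper_force: 10.0
```

Firm stop at tip height 106 mm, which is the panel's shut height. I'll lift off and look.

Request:
send_rows(commands="0 0 0 -0.5 0;0 0 0 -1 0;0 0 0 -1 0;0 0 0 -1 0;0 0 0 -1 0;0 0 0 -1 0;0 0 0 -1 0;0 0 0 -1 0;0 0 0 -1 0;0 -1 0 -1 0;0 -1 0 -1 0;0 -1 0 0 0;0 -1 0 0 0;0 -1 0 0 0;0 0 0 0 0;0 0 0 0 0")

```text
t: 15.53
tcp_pos: [0.4356, -0.0492, 0.3212]
tool_rot: [0.998, -0.063, 0.001, 0.0]
force: [1.3, -0.2, -0.4]
finger_gap: 0.001
gripper_force: 0.0
```

Run:
```python
from g import *
w=snap('wrist','w5')
from arc import C
for n,v in(('e1',-.06),('e2',.06)):
  for t in(0,.1):
    q=H-D*.18*np.cos(t)+np.array([D[1],-D[0]])*v;print(n,t,proj(w,(*q,.106+.18*np.sin(t))))
print('knob',proj(w,(*(C+.05*np.array([np.cos(.583),np.sin(.583)])),.159)))
```

```text
t 15.5333 lat -0.10067472399538761 y -0.13408082291111864 tcp z-h 0.22116045059485276 f [ 1.3 -0.2 -0.4]
e1 0 [365.35976039 143.71820065]
e1 0.1 [366.64130008 144.96492   ]
e2 0 [369.04625937  30.27559915]
e2 0.1 [370.67992194  25.00058572]
knob [436.86038986  39.6378258 ]
```

View pics/w5.png

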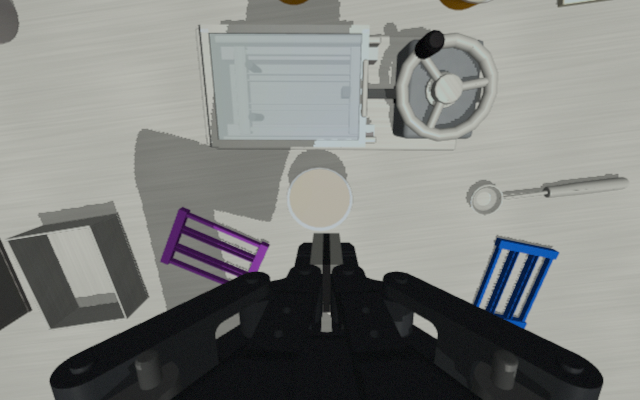

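The guard lies level over the blades, free edge at about (365, 30 to 145) as predicted for shut. The knob is unmoved at (432,44), the cup and the spoon are in place, and nothing is touched.

```bash
python3 -c "
from station import sign_off;print(sign_off())"
```

```text
the job is handed in; nothing more can be done
None
```

The job is handed in at about 15.5 s: I wound the wheel about 3.6 rad clockwise to a 16 N push at the knob and released it (it held), then pressed the guard down to its stop, fully shut, with no bystander seen or felt to shift.

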